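Load the lacquer curing cabinet

TASK

Put all the freshly lacquered cups standing on the bench into the drawer of the curing cabinet and start the cure. The drawer is locked by a spring pin: lift its T-handle and turn it into the rest notch so that it stays up by itself, pull the drawer fully out, stand every cup upright on the drawer floor, push the drawer fully home and lock it again (handle turned back, pin sprung fully down), and set the selector to its three-dot mark. Leave the other things on the bench where they are.

Things in the scene. Friction and masses are not known exactly. Their poses are not given: they have to be found in the camera images.
- furo: Curing cabinet: low wooden box with a clear top, fixed to the bench, maybe slightly turned. 280 mm deep (its x), 360 mm wide (its y), top 100 mm high. Origin: centre of its underside; the front (drawer front) is 140 mm from it along its -x, towards the robot; +y is left seen from the robot. On the front top rail (90 mm deep): spring pin at x -110, y -145, selector at x -95, y +95 mm.
- drawer (a joint): Drawer pulled out, m: 0 fully home, 0.15 fully out at its stop. Slides along the cabinet's -x with about 2 N of friction and stays where left. Locked at 0 while the spring pin is down.
- drawer_handle (a point): Middle of the drawer handle: level round steel bar, 10 mm thick, 110 mm long along the cabinet's y, 60 mm above the bench, 50 mm in front of the drawer front (the gap is free from above). Moves with the drawer.
- drawer_floor (a point): Point on the drawer floor, 22 mm above the bench, axes as the cabinet's; moves with the drawer. From it the floor reaches x -73 mm (drawer front, top 84 mm above the bench) to +153, y -143 to +135 mm (side walls 66 mm above the bench). Drawer fully out: the open part ends at the cabinet's front edge, x +63 mm (rail underside 86 mm above the bench).
- pin (a joint): Lift of the spring pin, m: 0 down in its lock, at most 0.022. Spring force down: 5 N at 0, 10 N at 0.022. The T-handle turns only when lifted 0.017 or more. Over the rest notch (turn 1.03 to 1.2) it can be let down 3 mm into the notch and stays at about 0.013. Turned back to 0 it springs down, to 0 only if the drawer is home, else it lands on the drawer's steel strip at about 0.009.
- tee (a joint): Turn of the pin's T-handle about the vertical, rad: 0 locked position (bar parallel to the cabinet's front, along its y), growing anticlockwise seen from above; stop at 1.2. Rest notch at 1.03 to 1.2: lift 4 mm out of it before turning back.
- tee_grip (a point): Centre of the T-handle's black bar, on the pin's axis, 167 mm above the bench when the pin is down; rises with the pin. Bar 52 mm long, 14 mm wide, 18 mm high, on a 12 mm stem; below the bar (pin down) 24 mm are free over the notched steel sleeve, 37 mm wide.
- dial (a joint): Turn of the selector, rad, growing clockwise seen from above. Five clicks: 0 off (a hollow dot), 0.45 one dot, 0.90 two dots, 1.35 three dots, 1.80 four dots. Springs to the nearest click when let go; about 0.05 Nm to turn. Starts between off and two dots.
- dial_grip (a point): On the selector's axis at grip height, 129 mm above the bench. Black pointer knob: bar 46 mm long, 13 mm wide, 30 mm high (top 139 mm above the bench) on a round skirt 48 mm wide, skirt top at 109 mm. The bar lies along the pointer (white line), which seen from above is 0.90 rad anticlockwise of the cabinet's +x at joint 0 and turns clockwise with the joint.
- cup0: Cup 0: one of the cups to be cured (absent ones read None). Wooden, bare and dry outside, dark wet lacquer inside; 54 mm outside diameter over its upper half, 42 mm at the foot, 44 mm high, walls 4 mm, about 70 g. Starts upright on the bench. Origin: centre of its underside; z axis: the cup's axis, up when upright.
- cup1: Cup 1: one of the cups to be cured (absent ones read None). Wooden, bare and dry outside, dark wet lacquer inside; 54 mm outside diameter over its upper half, 42 mm at the foot, 44 mm high, walls 4 mm, about 70 g. Starts upright on the bench. Origin: centre of its underside; z axis: the cup's axis, up when upright.
- cup2: Cup 2: one of the cups to be cured (absent ones read None). Wooden, bare and dry outside, dark wet lacquer inside; 54 mm outside diameter over its upper half, 42 mm at the foot, 44 mm high, walls 4 mm, about 70 g. Starts upright on the bench. Origin: centre of its underside; z axis: the cup's axis, up when upright.
- cup3: Cup 3: one of the cups to be cured (absent ones read None). Wooden, bare and dry outside, dark wet lacquer inside; 54 mm outside diameter over its upper half, 42 mm at the foot, 44 mm high, walls 4 mm, about 70 g. Starts upright on the bench. Origin: centre of its underside; z axis: the cup's axis, up when upright.
- brush_pot: Bystander. Brown pot with paint brushes, 86 mm across, 240 mm high over the brushes. Origin: centre of its underside.
- jar: Bystander. Small amber glass jar with a steel cap, 40 mm across, 52 mm high. Origin: centre of its underside.
- tape: Bystander. Roll of tape lying flat, 72 mm across, 18 mm high. Origin: centre of its underside.
- stone: Bystander. Grey polishing stone, 110 x 42 x 24 mm. Origin: centre of its underside.
- spatula: Bystander. Wooden spatula lying flat, 190 mm long. Origin: middle of its length, underside.
- wide_brush: Bystander. Brush lying flat, 180 mm long. Origin: middle of its length, underside.
- dish: Bystander. Shallow white dish, 94 mm across, 16 mm high. Origin: centre of its underside.
Mind the look-alikes: they are no part of the job. Leave any turquoise or yellow look-alike of the cup2 alone.

How it is judged:
By the outcome, as a careful person would: the job done as asked, in the order asked, and still so for the second after the job is handed in, with the robot touching nothing.
Of cup0, cup1, cup2, cup3 only 2 to 4 are there at a start; the rules pass over those that are not, and their reading is None.
At some moment in a run one of cup0, cup1, cup2, cup3 may be knocked a few centimetres aside while the robot is not near it.
It also fails if it takes over 210 s, if anything falls off the work surface, if the arm or the gripper's body presses on something with over 40 N, if the wrist force passes 120 N, or if a joint passes its speed limit or range.

ROBOT

A 6-joint arm with a two-finger parallel gripper is mounted at the origin on the work surface. World frame = base frame: x ahead of the robot, y to its left, z up, the work surface at z = 0. Lengths are in mm, angles in rad, forces in N, time in s.
With the tool pointing down it reaches from about 275 to 975 mm from the base axis. Payload 8.4 kg.
Tool frame: the origin (TCP) lies midway between the tips of the shut fingers; the grasp point (between the pads) lies 19 mm behind it; z points along the fingers, y is the line along which they close (so a half turn about z gives the same grasp; the last joint's range is limited). The gripper opens to 92 mm and grips with 3 to 60 N. Pads are 20 mm wide; open, the fingers measure 128 mm over their backs; the gripper's body (75 mm by 189 mm) begins 69 mm behind the grasp point.
Start: joints at [1.124, 0.353, 1.633, -0, 1.155, -0.002], TCP at [268.922, 564.188, 181.183] pointing down, gripper open.
Joint ranges: [-2.63, 2.63], [-0.92, 2.1], [0.06, 2.66], [-1.3, 4.44], [0, 2.69], [-3.02, 3.02]. Speed limits (rad/s): [2.22, 2.22, 2.79, 3.14, 3.14, 3.14].

INTERFACE

Orientations are given as a unit quaternion [x, y, z, w].
In Python, from cell import observe, read_camera, close_job, silhouettes gives the robot as it stands. The module is installed in compiled form; this text tells all that it offers.
- The arm moves only by the tool jog_arm, never from a script. Its argument "steps" is a list of rows, each a list of 3 entries, a list of its own where there are three numbers: the opening, from 0 (shut) to 1 (fully open), then the shift along the tool's x, y, z in units of 0.4 m (1.0 is 0.4 m), then the turn about the tool's z in units of 180 degrees (1.0 is 180 degrees). A call has 1 to 20 rows; each row is the pose to reach, as a shift and turn from the pose commanded when the call began, along the tool's axes at that moment, turning the shorter way round; what a row does not reach only later rows make up. A row lasts 1/8 s, in which the tool goes at most 62.5 mm and 10.7 degrees, less where a joint would pass 70% of its speed; a pose out of reach is approached as far as the arm can. A call with a number of a shift or a turn outside -1 to 1 is refused whole. A call with a gripper value outside its range is refused whole. The fingers move at their own pace and stop on an object; "squeeze" is the grip in N (left out, the last holds). Time passes only in rows, so rows that repeat a pose let the fingers close. It gives the time, the measured TCP pose, the force, the opening and the grip force at its end, in the units of the state.
- observe(): the state, without advancing time (a new reading comes with each control period).
- read_camera(name): name is "scene" or "top"; returns a dict with "pixels" (480x640x3 uint8, blue, green, red), "fx", "fy", "cx", "cy" (pixels), "R" (3x3) and "t" (3): a world point X has camera coordinates R X + t. Camera axes: x right, y down, z forward; pixel columns grow to the right and rows downward; lengths in mm; the calibration is good to about 2 mm. A picture is of the moment at which its call begins. There is no depth.
- close_job(): hands the job in; it is judged then, once.
Trained networks look in a picture, given as the dict that the camera call returned (one of the last four; its "shot" number tells which), for a name from the list of things; names that differ only in an ending like _2 or _b are one class to them, and where a whole thing is asked for, a point or a joint stands for the part that bears it (a point fixed in the world has none). Each returns a list of dicts, best first, with "p" (0 to 1); they miss things now and then, are a little off and sometimes report something else, mostly with a low value. They report only what shows in the picture. A call takes as long as a camera call. They do not tell look-alikes from the thing itself.
- silhouettes(target, picture): "mask" (480x640 bool, what is visible of it) and "bbox" ([left, top, right, bottom] in pixels, round what is visible of it).
The state is a dict: "clock": time; "qpos": joint angles; "joint_vel": joint speeds; "tau": joint torques, N m; "eef_pos": TCP position; "orientation": TCP orientation; "wrist_force": force on the tool from outside, world axes, zero at the start; "wrist_torque": the same for the moment, N m; "width": finger opening in mm; "grasp_force": force on a finger pad.
Only numpy, scipy, OpenCV 4.12 (cv2) and the standard library are available. Lean on these libraries where they do the work, as an engineer would, in place of code of your own. Each camera call takes 0.05 s, during which the arm holds its last target. There are 200 camera calls.

## Working session

There is one attempt and no reset: what is moved stays moved. The work goes in short steps, Python scripts to look and compute and a tool call to move; the robot and the scene stay as the last step left them, time stands still between calls to the robot, and variables do not carry over. Pictures are saved under pics/ and viewed, at most 14 in all, crops included, and the job is handed in when it is done.

Besides the shell and the picture viewer there is one more tool, called after "Call:" as name(argument=value, ...) on one line, values as JSON. jog_arm: Moves the arm, as the interface text tells. Its arguments: {"type":"object","properties":{"steps":{"type":"array"},"squeeze":{"type":"number"}},"required":["steps"]}

```bash
mkdir -p pics; cat > h.py <<'E'
import numpy as np, cv2
from cell import observe, read_camera, close_job, silhouettes
from scipy.spatial.transform import Rotation as Ro
def ray(p,u,v):
    R=np.array(p["R"]);t=np.array(p["t"])
    return -R.T@t, R.T@np.array([(u-p["cx"])/p["fx"],(v-p["cy"])/p["fy"],1])
def onz(p,u,v,z):
    o,d=ray(p,u,v); return o+d*(z-o[2])/d[2]
def proj(p,X):
    c=np.array(p["R"])@np.array(X,float)+np.array(p["t"]); return np.array([c[0]/c[2]*p["fx"]+p["cx"],c[1]/c[2]*p["fy"]+p["cy"]])
def rows(target, yaw=None):
    """shift in tool axes (units .4m) from the present pose to target"""
    s=observe(); r=Ro.from_quat(s["orientation"]); return np.round(r.inv().apply(np.array(target)-s["eef_pos"])/400,4)
E
python3 - <<'E'
from h import *
s=observe(); print({k:np.round(v,3) for k,v in s.items()})
print(Ro.from_quat(s["orientation"]).as_matrix().round(3))
for n in ("top","scene"):
    p=read_camera(n); cv2.imwrite(f"pics/{n}0.png",p["pixels"])
    print(n,np.round(-np.array(p["R"]).T@p["t"]),p["fx"])
    for c in ("furo","drawer_handle","tee_grip","dial_grip","cup0","jar","dish"):
        for d in silhouettes(c,p)[:8]:
            m=np.argwhere(d["mask"]).mean(0)[::-1]
            print(c,round(d["p"],2),d["bbox"],m.round(),onz(p,*m,{"tee_grip":170,"dial_grip":135}.get(c,25)).round())
E
```

```text
{'clock': np.float64(0.0), 'qpos': array([ 1.124,  0.354,  1.634,  0.   ,  1.155, -0.002]), 'joint_vel': array([ 0.   ,  0.001,  0.001, -0.001,  0.001,  0.001]), 'tau': array([-4.0000e-03, -5.9384e+01, -3.3421e+01,  6.9000e-02,  2.4000e-02,
       -0.0000e+00]), 'eef_pos': array([268.687, 563.704, 180.469]), 'orientation': array([ 0.221,  0.975, -0.001, -0.   ]), 'wrist_force': array([-0.365,  0.996,  0.194]), 'wrist_torque': array([0.024, 0.069, 0.013]), 'grasp_force': np.float64(0.0), 'width': np.float64(91.904)}
[[-0.903  0.43  -0.001]
 [ 0.43   0.903 -0.001]
 [ 0.    -0.001 -1.   ]]
top [ 468.   49. 1449.] 578.1390106563483
furo 0.7 [169.4, 152.2, 217.2, 205.7] [194. 183.] [693. 365.  25.]
furo 0.61 [246.5, 84.4, 406.6, 230.3] [327. 150.] [780.  37.  25.]
furo 0.4 [279.0, 174.5, 297.5, 199.9] [288. 188.] [684. 130.  25.]
tee_grip 0.58 [383.8, 181.7, 407.8, 193.3] [394. 185.] [ 674. -114.  170.]
dial_grip 0.78 [277.6, 175.7, 299.6, 198.4] [288. 188.] [668. 124. 135.]
dial_grip 0.53 [453.7, 177.1, 515.9, 219.3] [479. 197.] [ 655. -312.  135.]
cup0 0.87 [438.0, 312.6, 463.2, 336.9] 
[... 1275 characters left out ...]
25.]
cup0 0.82 [118.5, 270.2, 137.0, 297.7] [126. 285.] [ 496. -412.   25.]
cup0 0.82 [140.9, 284.3, 165.8, 313.7] [154. 300.] [ 557. -348.   25.]
cup0 0.81 [147.8, 250.2, 172.2, 275.0] [160. 261.] [ 442. -324.   25.]
cup0 0.81 [164.0, 220.6, 191.4, 244.6] [176. 232.] [ 354. -275.   25.]
cup0 0.56 [376.3, 202.3, 399.3, 224.1] [388. 212.] [418. 288.  25.]
cup0 0.3 [94.3, 240.8, 127.1, 265.5] [111. 253.] [ 387. -445.   25.]
jar 0.62 [420.1, 182.1, 436.1, 204.6] [430. 191.] [368. 424.  25.]
jar 0.61 [123.1, 319.8, 190.3, 378.3] [160. 345.] [ 685. -344.   25.]
jar 0.28 [197.9, 197.9, 233.8, 255.0] [214. 232.] [ 377. -178.   25.]
dish 0.87 [466.3, 218.4, 500.9, 240.6] [482. 229.] [532. 511.  25.]
```

View pics/top0.png

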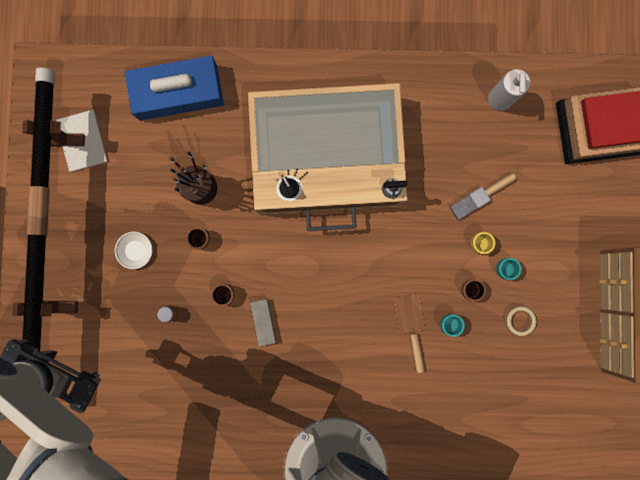

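View pics/scene0.png

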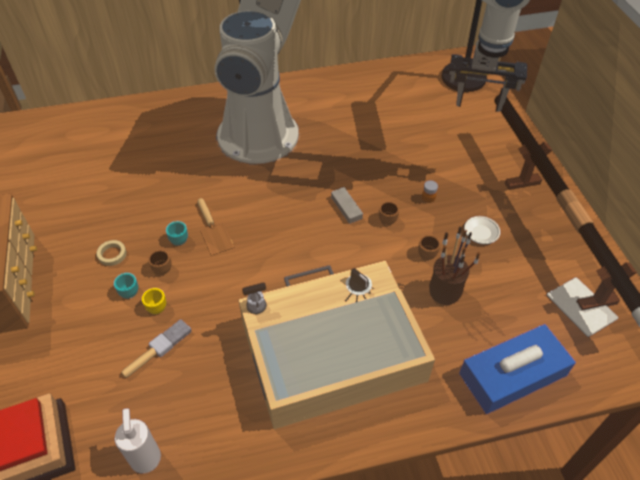

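The top picture shows three brown cups, at (473,290), (222,295) and (198,238). The turquoise and yellow ones are look-alikes. The cabinet is at (327,150), turned slightly, with the tee at (394,186), the dial at (288,188) and the handle at (330,222). The scene picture agrees.

```bash
python3 - <<'E'
import cv2
a=cv2.imread("pics/top0.png")[75:240,240:415]; cv2.imwrite("pics/c1.png",cv2.resize(a,None,fx=3.6,fy=3.6,interpolation=cv2.INTER_CUBIC))
a=cv2.imread("pics/scene0.png")[250:440,230:440]; cv2.imwrite("pics/c2.png",cv2.resize(a,None,fx=3,fy=3,interpolation=cv2.INTER_CUBIC))
E
```

```text
(no output)
```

View pics/c1.png

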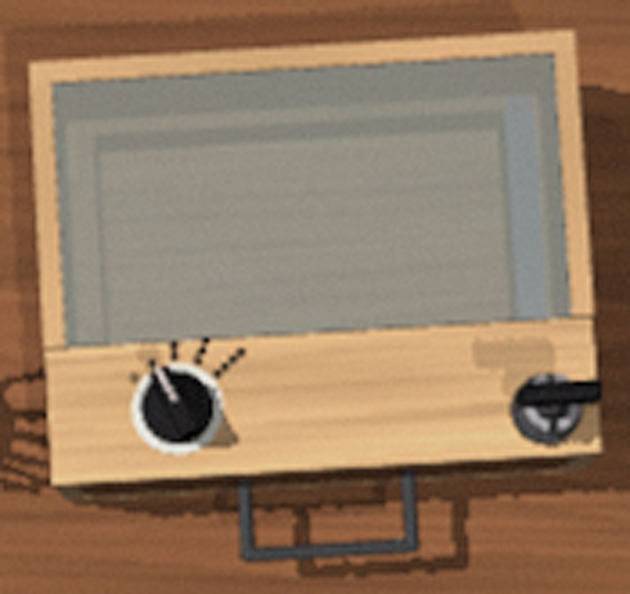

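View pics/c2.png

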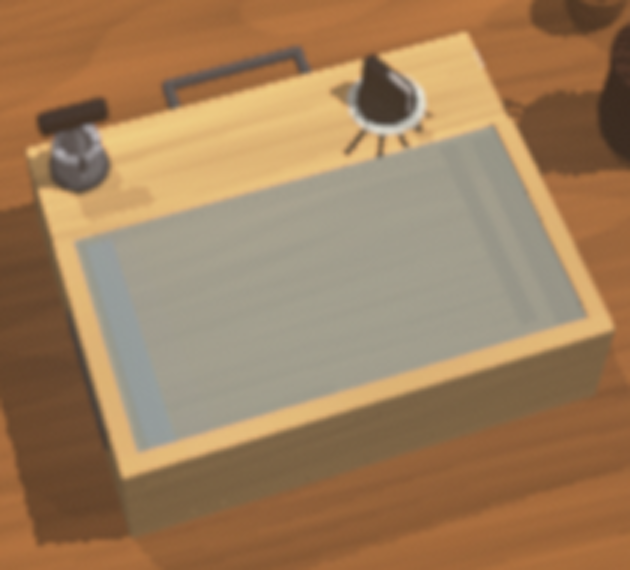

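The crops show the cabinet's four top corners clearly. In crop 1 they are at (29,62), (576,30), (51,486) and (602,452). The tee bar is parallel to the front, and the dial points at about the second mark.

```bash
cat > cab.py <<'E'
from h import *
from scipy.optimize import least_squares
E
python3 - <<'E'
from h import *
from scipy.optimize import least_squares
pt=read_camera("top"); ps=read_camera("scene")
C=np.array([[140,180,100],[140,-180,100],[-140,180,100],[-140,-180,100.]])
o1=(np.array([[29,62],[576,30],[51,486],[602,452]])+.5)/3.6-.5+[240,75]
o2=(np.array([[613,328],[125,477],[466,33],[28,150]])+.5)/3-.5+[230,250]
def W(q,c): return np.array([q[0],q[1],0])+Ro.from_euler('z',q[2]).apply(c)
def res(q): 
    w=W(q,C); return np.r_[(np.array([proj(pt,x) for x in w])-o1).ravel(),(np.array([proj(ps,x) for x in w])-o2).ravel()]
r=least_squares(res,[780,37,0.05]); q=r.x
print(q,r.fun.round(1)); np.save("cab.npy",q)
for n,c in dict(tee=[-110,-145,167],dial=[-95,95,129],handle=[-190,0,60]).items(): print(n,W(q,np.array(c,float)).round(1),proj(pt,W(q,np.array(c,float))).round(1),proj(ps,W(q,np.array(c,float))).round(1))
# dial
ctr=(178,403);tip=(160,365)
f=lambda u,z:onz(pt,(u[0]+.5)/3.6-.5+240,(u[1]+.5)/3.6-.5+75,z)
d=f(tip,139)-f(ctr,139); print("pointer",0.90-(np.arctan2(d[1],d[0])-q[2]))
# cups: rim circle z=44 using bbox-ish: fit cup model x,y to both masks centroid of projected cylinder
import itertools
for g in [(441,-327),(417,287),(554,352)]:
    obs=[]
    for p in (pt,ps):
        c=proj(p,[*g,25]); best=min(silhouettes("cup0",p),key=lambda d:np.hypot(*(np.array([d["bbox"][0]+d["bbox"][2],d["bbox"][1]+d["bbox"][3]])/2-c)))
        obs.append(np.r_[best["bbox"]])
    a=np.linspace(0,6.28,40)
    M=np.vstack([np.c_[27*np.cos(a),27*np.sin(a),0*a+44],np.c_[27*np.cos(a),27*np.sin(a),0*a+22],np.c_[21*np.cos(a),21*np.sin(a),0*a]])
    def rs(x):
        o=[]
        for p,b in zip((pt,ps),obs):
            P=np.array([proj(p,m+[x[0],x[1],0]) for m in M]); o+=list(np.r_[P.min(0),P.max(0)]-b)
        return o
    r=least_squares(rs,g); print("cup",r.x.round(1),r.fun.round(1))
s=observe();print(s["clock"],s["eef_pos"])
E
```

```text
[7.75742094e+02 3.90513354e+01 8.04818739e-02] [-0.7 -0.  -1.4 -0.2 -0.6 -0.8 -0.5 -0.5 -0.1  0.4 -1.2  0.5 -0.4 -1.1
 -1.5 -1.1]
tee [ 677.8 -114.3  167. ] [394.3 183.4] [253.4 288.2]
dial [673.4 126.1 129. ] [287.6 185.8] [358.4 276. ]
handle [586.4  23.8  60. ] [330.7 226.9] [306.6 272.3]
pointer 0.5175308367224407
cup [ 442.7 -324.2] [-1.  -0.5 -1.8 -2.4  0.5 -2.7 -4.2 -0.7]
cup [416.8 283.8] [-0.  -0.7  1.  -0.5 -2.  -2.3  2.7 -0.1]
cup [549.  348.4] [-0.1 -0.5 -1.3 -1.2  0.1  0.3 -2.1 -1.7]
1.2 [268.92550553 564.18269767 181.16874627]
```

```bash
cat >> h.py <<'E'
Q=np.load("cab.npy")
def cab(x,y,z): return np.array([Q[0],Q[1],0])+Ro.from_euler('z',Q[2]).apply([x,y,z])
def go(name,tgt,yaw=None):
    "yaw: wanted world direction of tool y (mod pi); prints shift, turn from the present pose"
    s=observe(); r=Ro.from_quat(s["orientation"]); ty=r.as_matrix()[:,1]; cur=np.arctan2(ty[1],ty[0])
    d=0 if yaw is None else (yaw-cur+np.pi/2)%np.pi-np.pi/2
    print(name,np.round(tgt,1),"shift",rows(tgt),"turn",round(-d/np.pi,4))
E
python3 - <<'E'
from h import *
go("mid",(500,180,260),Q[2]); 
t=cab(-110,-145,0)
go("tee",(*t[:2],215),Q[2])
E
```

```text
mid [500 180 260] shift [-0.9347 -0.6185 -0.197 ] turn 0.3328
tee [ 677.8 -114.3  215. ] shift [-1.6525 -1.0915 -0.0845] turn 0.3328
```

Call:
jog_arm(steps=[[1,[-0.93,-0.62,-0.2],0.333],[1,[-0.93,-0.62,-0.2],0.333],[1,[-0.93,-0.62,-0.2],0.333],[1,[-0.93,-0.62,-0.2],0.333],[1,[-0.93,-0.62,-0.2],0.333],[1,[-0.93,-0.62,-0.2],0.333],[1,[-0.93,-0.62,-0.2],0.333],[1,[-0.93,-0.62,-0.2],0.333],[1,[-0.93,-0.62,-0.2],0.333]], squeeze=40)

```text
clock: 2.33
eef_pos: [498.2, 179.9, 261.2]
orientation: [0.679, 0.734, 0.0, -0.0]
wrist_force: [-0.1, 0.6, 0.1]
width: 91.8
grasp_force: 0.0
```

```bash
python3 - <<'E'
from h import *
t=cab(-110,-145,0)
go("tee",(*t[:2],215),Q[2])
E
```

```text
tee [ 677.8 -114.3  215. ] shift [-0.7684  0.3903  0.1151] turn -0.0008
```

Call:
jog_arm(steps=[[1,[-0.768,0.39,0.115],0],[1,[-0.768,0.39,0.115],0],[1,[-0.768,0.39,0.115],0],[1,[-0.768,0.39,0.115],0],[1,[-0.768,0.39,0.115],0],[1,[-0.768,0.39,0.115],0],[1,[-0.768,0.39,0.115],0],[1,[-0.768,0.39,0.115],0],[1,[-0.768,0.39,0.28],0],[1,[-0.768,0.39,0.28],0],[0.35,[-0.768,0.39,0.28],0],[0.35,[-0.768,0.39,0.28],0]])

```text
clock: 3.82
eef_pos: [679.4, -113.2, 151.8]
orientation: [0.678, 0.735, 0.001, 0.001]
wrist_force: [-0.7, 0.1, -0.6]
width: 74.1
grasp_force: 0.0
```

```bash
python3 - <<'E'
from h import *
t=cab(-110,-145,0)
go("tee",(*t[:2],149),Q[2])
p=read_camera("scene"); c=p["pixels"][220:340,190:350]; cv2.imwrite("pics/t1.png",cv2.resize(c,None,fx=4.5,fy=4.5,interpolation=cv2.INTER_CUBIC))
E
```

```text
tee [ 677.8 -114.3  149. ] shift [-0.0025 -0.0044  0.007 ] turn -0.0001
```

View pics/t1.png

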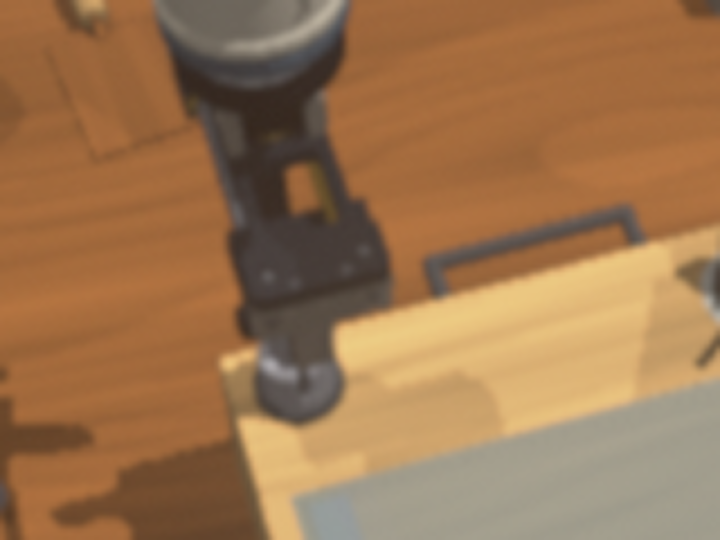

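The gripper stands over the pin sleeve at about crop (300,385), with the fingers either side of the bar. I'll close it.

Call:
jog_arm(steps=[[0.35,[-0.002,-0.004,0.006],0],[0,[-0.002,-0.004,0.006],0],[0,[-0.002,-0.004,0.006],0],[0,[-0.002,-0.004,0.006],0],[0,[-0.002,-0.004,0.006],0],[0,[-0.002,-0.004,0.006],0],[0,[-0.002,-0.004,0.006],0]], squeeze=45)

```text
clock: 4.75
eef_pos: [676.5, -114.4, 146.8]
orientation: [0.678, 0.735, -0.0, -0.0]
wrist_force: [0.4, 0.5, -0.5]
width: 1.1
grasp_force: 0.0
```

```bash
python3 - <<'E'
from h import *
s=observe();print(s["width"],s["eef_pos"],s["wrist_force"])
p=read_camera("scene"); c=p["pixels"][240:320,210:310]; a=cv2.resize(c,None,fx=4.5,fy=4.5,interpolation=cv2.INTER_CUBIC)
p=read_camera("top"); c=p["pixels"][150:230,345:435]; b=cv2.resize(c,None,fx=4.5,fy=4.5,interpolation=cv2.INTER_CUBIC)
a=a[:, :395]; cv2.imwrite("pics/t2.png",np.hstack([a,b]))
E
```

```text
1.0774180289131103 [ 676.50908201 -114.43190879  146.75048634] [ 0.41087375  0.46883163 -0.50219421]
```

View pics/t2.png

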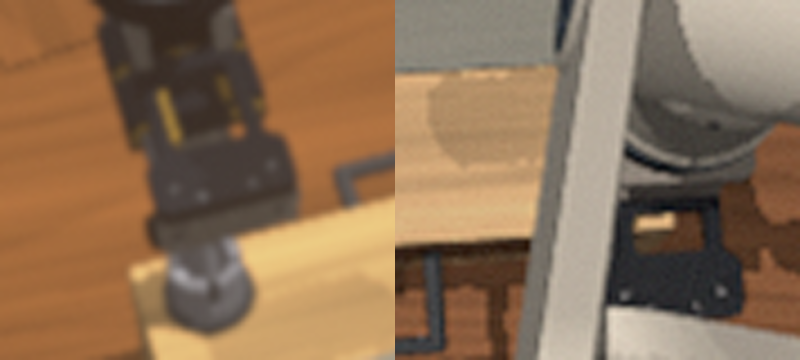

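```bash
python3 - <<'E'
from h import *
s=observe(); e=np.array(s["eef_pos"])
ps=read_camera("scene");pt=read_camera("top")
out=[]
for p,(u0,v0) in ((ps,(190,200)),(pt,(340,120))):
    k=5; c=cv2.resize(p["pixels"][v0:v0+110,u0:u0+78],None,fx=k,fy=k,interpolation=cv2.INTER_CUBIC)
    for h,col in ((0,(0,0,255)),(19,(0,255,0)),(88,(255,255,0)),(150,(255,0,255))):
        x=proj(p,e+[0,0,h]); q=((x-[u0,v0]+.5)*k).astype(int); cv2.circle(c,tuple(int(a) for a in q),4,col,-1); print(h,x.round(1))
    out.append(c)
cv2.imwrite("pics/t3.png",np.hstack(out))
E
```

```text
0 [253.9 293. ]
19 [253.2 288.1]
88 [250.6 269.2]
150 [248.  250.9]
0 [393.2 185.4]
19 [394.3 184. ]
88 [398.5 178.9]
150 [402.7 173.7]
```

View pics/t3.png

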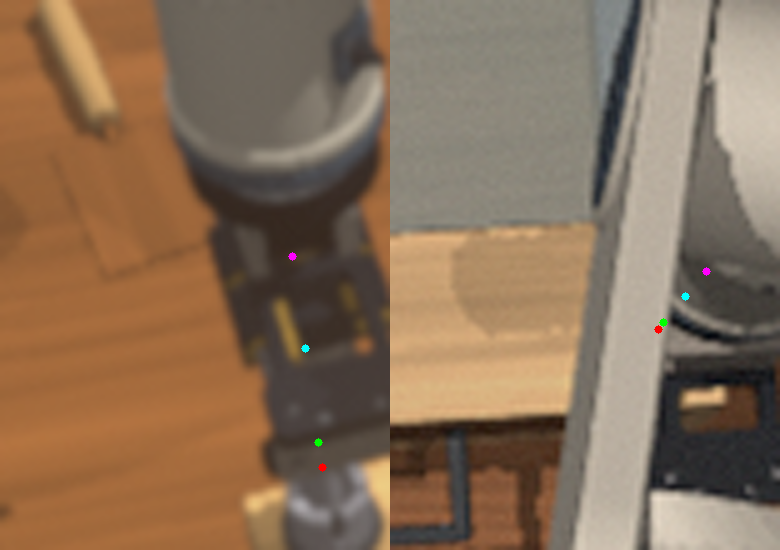

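The picture doesn't settle whether the bar is held. The body covers the fingers, and the bar's left end shows at crop (270,455). A small lift will tell by force.

Call:
jog_arm(steps=[[0,[0,0,-0.015],0],[0,[0,0,-0.03],0],[0,[0,0,-0.03],0]])

```text
clock: 5.32
eef_pos: [677.1, -114.6, 159.8]
orientation: [0.678, 0.735, 0.0, 0.001]
wrist_force: [-0.2, -0.4, 0.6]
width: 0.5
grasp_force: 0.0
```

Call:
jog_arm(steps=[[0,[0,0,-0.15],0],[0,[0,0,-0.28],0],[0,[0,-0.5,-0.28],0],[0,[0,-0.5,-0.28],0],[0,[0,-0.5,-0.28],0],[0,[0,-0.5,-0.28],0],[0,[0,-0.5,-0.28],0]])

```text
clock: 6.2
eef_pos: [477.5, -130.6, 271.5]
orientation: [0.679, 0.735, 0.0, 0.001]
wrist_force: [-0.3, -0.1, -0.9]
width: 0.0
grasp_force: 0.0
```

```bash
python3 - <<'E'
from h import *
e=np.array(observe()["eef_pos"]); print(e)
ps=read_camera("scene");pt=read_camera("top")
out=[]
for p,(u0,v0) in ((ps,(190,190)),(pt,(330,130))):
    k=4; c=cv2.resize(p["pixels"][v0:v0+130,u0:u0+99],None,fx=k,fy=k,interpolation=cv2.INTER_CUBIC)
    for X,col in ((e,(0,0,255)),(cab(-110,-145,167),(0,255,0)),(cab(-110,-145,100),(255,255,0))):
        q=((proj(p,X)-[u0,v0]+.5)*k).astype(int); cv2.circle(c,tuple(int(a) for a in q),3,col,-1)
    out.append(c)
cv2.imwrite("pics/t4.png",np.hstack(out))
E
```

```text
[ 477.53741845 -130.63193386  271.5131002 ]
```

View pics/t4.png

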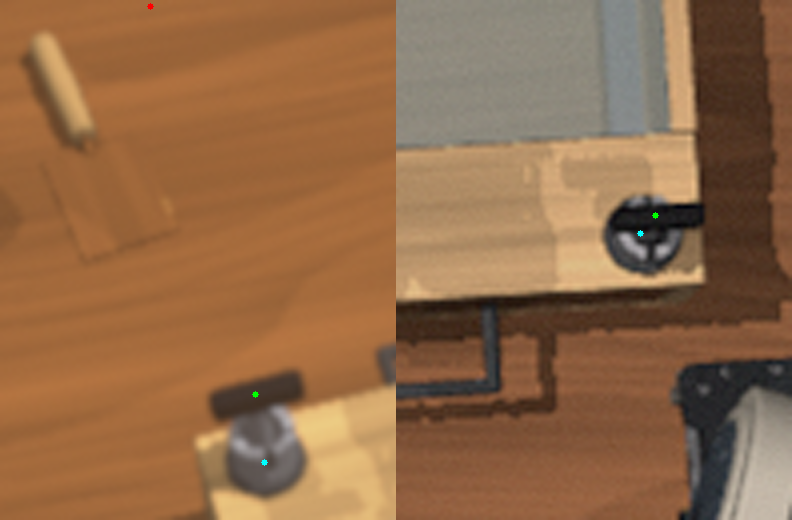

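The tee bar agrees with its computed spot. But the gripper is not at the red dot, the projected TCP, so I need the full views.

```bash
python3 - <<'E'
from h import *
e=np.array(observe()["eef_pos"]); print(e)
out=[]
for n in("scene","top"):
    p=read_camera(n); c=p["pixels"].copy()
    for h,col in ((0,(0,0,255)),(88,(255,255,0)),(200,(255,0,255))):
        q=proj(p,e+[0,0,h]); print(n,q); cv2.circle(c,tuple(int(a) for a in q),3,col,-1)
    print(n,"start TCP",proj(p,[269,564,181]),"base",proj(p,[0,0,0]))
    out.append(c[60:440,150:530])
cv2.imwrite("pics/t5.png",np.hstack(out))
E
```

```text
[ 478.70506258 -130.50204601  271.07205577]
scene [227.2900067  191.52424871]
scene [222.64338377 162.83670311]
scene [215.98134937 121.70631259]
scene start TCP [474.09403033 116.68708905] base [256.79487153 135.12725455]
top [407.59025823 272.51252028]
top [414.72519156 272.25435253]
top [425.66391995 271.85854968]
top start TCP [ 80.60862639 362.47978684] base [335.19964048 467.36725984]
```

View pics/t5.png

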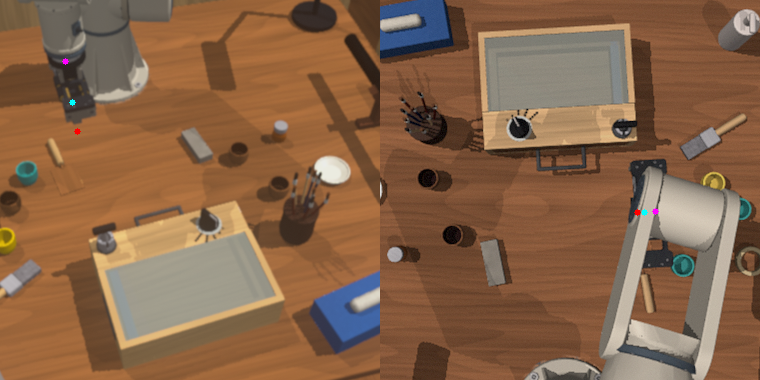

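At the projected TCP the fingertips look about 30 mm higher than reported, which would explain closing above the bar. I'll check by touching the bare bench gently.

Call:
jog_arm(steps=[[0,[0.25,0,0.3],0],[0,[0.25,0,0.5],0],[0,[0.25,0,0.55],0],[0,[0.25,0,0.6],0],[0,[0.25,0,0.625],0],[0,[0.25,0,0.65],0],[0,[0.25,0,0.66],0],[0,[0.25,0,0.66],0]])

```text
clock: 7.4
eef_pos: [470.1, -30.9, 7.4]
orientation: [0.678, 0.735, 0.0, 0.0]
wrist_force: [-0.4, 0.1, -0.6]
width: 0.3
grasp_force: 0.0
```

Call:
jog_arm(steps=[[0,[0,0,0.01],0],[0,[0,0,0.015],0],[0,[0,0,0.02],0],[0,[0,0,0.025],0],[0,[0,0,0.025],0]])

```text
clock: 8.02
eef_pos: [469.0, -30.7, -3.3]
orientation: [0.678, 0.735, -0.0, -0.0]
wrist_force: [-0.2, -0.2, -0.3]
width: 0.5
grasp_force: 0.0
```

Call:
jog_arm(steps=[[0,[0,0,0.01],0],[0,[0,0,0.02],0],[0,[0,0,0.03],0],[0,[0,0,0.03],0]])

```text
clock: 8.52
eef_pos: [468.8, -30.7, -15.6]
orientation: [0.678, 0.735, -0.0, -0.0]
wrist_force: [0.8, -0.8, 0.0]
width: 0.6
grasp_force: 0.0
```

```bash
python3 - <<'E'
from h import *
e=np.array(observe()["eef_pos"]); print(e)
out=[]
for n in("scene","top"):
    p=read_camera(n); q=proj(p,e); u0,v0=[int(a) for a in q-[40,60]]; print(n,q)
    k=4.5; c=cv2.resize(p["pixels"][v0:v0+100,u0:u0+80],None,fx=k,fy=k,interpolation=cv2.INTER_CUBIC)
    for X,col in ((e,(0,0,255)),(e+[0,0,30],(0,255,0))):
        a=((proj(p,X)-[u0,v0]+.5)*k).astype(int); cv2.circle(c,tuple(int(x) for x in a),3,col,-1)
    out.append(c)
cv2.imwrite("pics/t6.png",np.hstack(out))
E
```

```text
[468.81943565 -30.68646315 -15.61965831]
scene [276.76689254 258.00380742]
top [350.73475985 276.21485345]
```

View pics/t6.png

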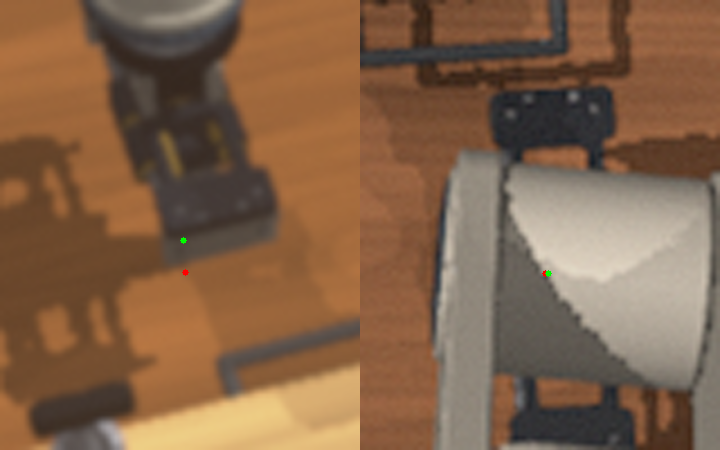

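The tip is just visible at crop (173,262), still clear of the bench. I'll keep lowering in small steps.

Call:
jog_arm(steps=[[0,[0,0,0.007],0],[0,[0,0,0.014],0],[0,[0,0,0.02],0],[0,[0,0,0.02],0]])

```text
clock: 9.12
eef_pos: [468.9, -30.7, -23.4]
orientation: [0.678, 0.735, -0.0, -0.0]
wrist_force: [0.4, -0.2, 0.4]
width: 0.7
grasp_force: 0.0
```

Call:
jog_arm(steps=[[0,[0,0,0.006],0],[0,[0,0,0.012],0],[0,[0,0,0.012],0]])

```text
clock: 9.5
eef_pos: [469.0, -30.7, -28.2]
orientation: [0.678, 0.735, -0.0, -0.0]
wrist_force: [0.7, -0.4, 0.5]
width: 0.2
grasp_force: 0.0
```

Call:
jog_arm(steps=[[0,[0,0,0.006],0],[0,[0,0,0.012],0],[0,[0,0,0.012],0]])

```text
clock: 9.88
eef_pos: [469.1, -30.7, -32.9]
orientation: [0.678, 0.735, -0.0, -0.0]
wrist_force: [-0.9, 0.4, 0.7]
width: 0.6
grasp_force: 0.0
```

Call:
jog_arm(steps=[[0,[0,0,0.005],0],[0,[0,0,0.01],0],[0,[0,0,0.01],0]])

```text
clock: 10.25
eef_pos: [469.3, -30.7, -33.3]
orientation: [0.678, 0.735, 0.0, 0.0]
wrist_force: [-16.9, 1.1, 69.0]
width: 0.5
grasp_force: 34.9
```

Contact came at a reported z of about -33, so the real tip sits 33 mm higher than reported along the tool axis. I'll back off and correct for it from here on.

Call:
jog_arm(steps=[[0,[0,0,-0.03],0],[0.5,[0,0,-0.2],0],[0.5,[0,0,-0.35],0],[0.5,[0,0,-0.6],0],[0.5,[0,0,-0.6],0],[0.5,[0,0,-0.6],0]])

```text
clock: 11.0
eef_pos: [471.3, -30.9, 206.4]
orientation: [0.678, 0.735, 0.002, 0.003]
wrist_force: [0.8, -0.2, -1.1]
width: 45.6
grasp_force: 0.0
```

```bash
sed -i 's/^def go(name,tgt,yaw=None):/TZ=33.0\ndef go(name,tgt,yaw=None):\n    tgt=np.array(tgt,float)-[0,0,TZ]  # true tip is 33 mm above the reported one/' h.py; python3 - <<'E'
from h import *
t=cab(-110,-145,0)
go("above",(*t[:2],215),Q[2]); go("tee",(*t[:2],150),Q[2])
E
```

```text
above [ 677.8 -114.3  182. ] shift [-0.2491  0.4974  0.0643] turn -0.0002
tee [ 677.8 -114.3  117. ] shift [-0.2489  0.4964  0.2268] turn -0.0002
```

Call:
jog_arm(steps=[[0.6,[-0.249,0.497,0.03],0],[0.6,[-0.249,0.497,0.05],0],[0.6,[-0.249,0.497,0.06],0],[0.6,[-0.249,0.497,0.06],0],[0.6,[-0.249,0.497,0.06],0],[0.6,[-0.249,0.497,0.14],0],[0.6,[-0.249,0.497,0.19],0],[0.6,[-0.249,0.497,0.227],0],[0.6,[-0.249,0.497,0.227],0],[0,[-0.249,0.497,0.227],0],[0,[-0.249,0.497,0.227],0],[0,[-0.249,0.497,0.227],0],[0,[-0.249,0.497,0.227],0],[0,[-0.249,0.497,0.227],0]], squeeze=45)

```text
clock: 12.75
eef_pos: [677.9, -114.0, 112.9]
orientation: [0.678, 0.735, 0.002, 0.002]
wrist_force: [8.3, 1.1, -3.2]
width: 13.8
grasp_force: 45.0
```

Gripped the bar (13.8 mm). Now lift 19 mm and read the force.

Call:
jog_arm(steps=[[0,[0,-0.001,-0.015],0],[0,[0,-0.001,-0.03],0],[0,[0,-0.001,-0.04],0],[0,[0,-0.001,-0.048],0],[0,[0,-0.001,-0.048],0]])

```text
clock: 13.38
eef_pos: [677.7, -114.0, 131.5]
orientation: [0.678, 0.735, 0.002, 0.002]
wrist_force: [12.4, 0.7, -10.3]
width: 13.5
grasp_force: 45.0
```

Call:
jog_arm(steps=[[0,[0,0.002,0],-0.06],[0,[0,0.002,0],-0.12],[0,[0,0.002,0],-0.18],[0,[0,0.002,0],-0.24],[0,[0,0.002,0],-0.3],[0,[0,0.002,0],-0.355],[0,[0,0.002,0],-0.355],[0,[0,0.002,0],-0.355]])

```text
clock: 14.38
eef_pos: [676.4, -114.9, 130.5]
orientation: [0.187, 0.982, -0.0, 0.001]
wrist_force: [5.7, -2.9, -11.3]
width: 13.8
grasp_force: 45.0
```

```bash
python3 - <<'E'
from h import *
s=observe(); y=Ro.from_quat(s["orientation"]).as_matrix()[:,1]; print(np.arctan2(y[1],y[0])-Q[2],s["wrist_torque"],s["eef_pos"])
E
```

```text
1.1147103650996086 [-0.68169337 -1.06467269  0.01762435] [ 676.36430569 -114.88605786  130.47895062]
```

Turned to 1.11 rad. Lower into the notch and release.

Call:
jog_arm(steps=[[0,[0,0,0.007],0],[0,[0,0,0.013],0],[0,[0,0,0.013],0],[0.4,[0,0,0.013],0],[0.6,[0,0,0.013],0],[0.6,[0,0,0.013],0],[0.6,[0,0,0.013],0]])

```text
clock: 15.25
eef_pos: [675.7, -114.1, 126.6]
orientation: [0.187, 0.982, 0.0, 0.0]
wrist_force: [0.1, 0.4, -0.1]
width: 51.8
grasp_force: 0.0
```

```bash
python3 - <<'E'
from h import *
h=cab(-190,0,0)
go("up",(*cab(-110,-145,0)[:2],230)); go("aboveh",(*h[:2],150),Q[2]);go("h",(*h[:2],41),Q[2])
E
```

```text
up [ 677.8 -114.3  197. ] shift [-0.0051  0.0013 -0.1761] turn 0.0
aboveh [586.4  23.8 117. ] shift [0.3342 0.2387 0.0238] turn 0.3548
h [586.4  23.8   8. ] shift [0.3342 0.2386 0.2963] turn 0.3548
```

Call:
jog_arm(steps=[[0.6,[0,0,-0.08],0],[0.6,[0,0,-0.17],0],[0.4,[0.1,0.07,-0.15],0.06],[0.4,[0.2,0.14,-0.1],0.12],[0.4,[0.334,0.239,-0.05],0.18],[0.4,[0.334,0.239,0],0.24],[0.4,[0.334,0.239,0.02],0.3],[0.4,[0.334,0.239,0.02],0.355],[0.4,[0.334,0.239,0.02],0.355],[0.4,[0.334,0.239,0.14],0.355],[0.4,[0.334,0.239,0.22],0.355],[0.4,[0.334,0.239,0.27],0.355],[0.4,[0.334,0.239,0.295],0.355],[0.4,[0.334,0.239,0.295],0.355],[0,[0.334,0.239,0.295],0.355],[0,[0.334,0.239,0.295],0.355],[0,[0.334,0.239,0.295],0.355],[0,[0.334,0.239,0.295],0.355]], squeeze=30)

```text
clock: 17.5
eef_pos: [587.0, 23.9, 9.0]
orientation: [0.678, 0.735, 0.0, 0.0]
wrist_force: [0.4, 1.4, 4.1]
width: 8.9
grasp_force: 30.0
```

Call:
jog_arm(steps=[[0,[0,-0.04,0],0],[0,[0,-0.1,0],0],[0,[0,-0.16,0],0],[0,[0,-0.22,0],0],[0,[0,-0.28,0],0],[0,[0,-0.33,0],0],[0,[0,-0.36,0],0],[0,[0,-0.373,0],0],[0,[0,-0.376,0],0],[0,[0,-0.376,0],0]])

```text
clock: 18.75
eef_pos: [437.6, 11.8, 8.9]
orientation: [0.678, 0.735, 0.001, 0.001]
wrist_force: [1.7, -0.7, 8.5]
width: 8.9
grasp_force: 30.0
```

Call:
jog_arm(steps=[[0,[0,-0.003,0],0],[0,[0,-0.005,0],0],[0,[0,-0.005,0],0]])

```text
clock: 19.12
eef_pos: [437.7, 11.8, 9.0]
orientation: [0.678, 0.735, 0.002, 0.002]
wrist_force: [8.9, 0.3, 0.2]
width: 8.8
grasp_force: 30.0
```

At the stop. Release, rise and look.

Call:
jog_arm(steps=[[0.4,[0,0,0],0],[0.4,[0,0,0],0],[0.6,[0,0,-0.1],0],[0.8,[0,0,-0.25],0],[0.85,[0.2,0,-0.4],0],[0.85,[0.4,0,-0.4],0],[0.85,[0.4,0,-0.4],0],[0.85,[0.4,0,-0.4],0]])

```text
clock: 20.12
eef_pos: [421.1, 173.7, 168.7]
orientation: [0.677, 0.736, 0.0, -0.0]
wrist_force: [0.1, -0.7, -1.1]
width: 77.9
grasp_force: 0.0
```

```bash
cat >> h.py <<'E'
from scipy.optimize import least_squares
def cups(gs,z0=0):
    "fit cup positions to the boxes of both cameras near the guesses gs"
    P=[read_camera("scene"),read_camera("top")]; S=[silhouettes("cup0",p) for p in P]
    a=np.linspace(0,6.28,24); M=np.vstack([np.c_[r*np.cos(a),r*np.sin(a),0*a+h+z0] for r,h in((27,44),(27,22),(21,0))])
    for g in gs:
        o=[]
        for p,s in zip(P,S):
            c=proj(p,[*g[:2],25+z0]); k=[d for d in s if np.hypot(*((np.r_[d["bbox"]][:2]+np.r_[d["bbox"]][2:])/2-c))<25]
            k.sort(key=lambda d:np.hypot(*((np.r_[d["bbox"]][:2]+np.r_[d["bbox"]][2:])/2-c)))
            if k: o.append((p,np.r_[k[0]["bbox"]]))
        if not o: print(g,"not seen"); continue
        def f(x):
            e=[]
            for p,b in o:
                q=np.array([proj(p,m+[x[0],x[1],0]) for m in M]); e+=list(np.r_[q.min(0),q.max(0)]-b)
            return e
        r=least_squares(f,g[:2],loss="soft_l1"); print("cup",g,r.x.round(1),len(o),np.round(f(r.x),1))
    return P
E
python3 - <<'E'
from h import *
P=cups([(442,-325),(417,285),(550,350)])
cv2.imwrite("pics/s2.png",P[0]["pixels"])
E
```

```text
cup (442, -325) [ 445.6 -323.4] 2 [-0.6 -0.4 -1.3 -0.2 -1.   0.5 -0.5 -3. ]
cup (417, 285) [415.3 286.1] 1 [ 0.5 -0.9 -0.5  0.9]
cup (550, 350) [551.4 347.4] 2 [ 1.2  0.  -4.4  0.1  0.6 -3.1 -1.1  2.5]
```

View pics/s2.png

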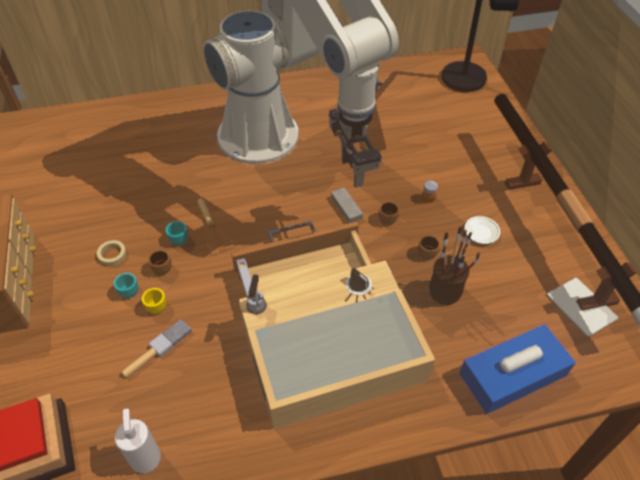

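The drawer is fully out and the tee is turned in its notch at about (255,290). The cups are unchanged at (389,212), (429,247) and (160,262). Next, pick the cup near (416,285).

```bash
python3 - <<'E'
from h import *
go("c1",(416,285.5,100),Q[2]+np.pi/2-.001);go("c1",(416,285.5,15),Q[2]+np.pi/2-.001)
E
```

```text
c1 [416.  285.5  67. ] shift [0.289  0.0108 0.2514] turn 0.4999
c1 [416.  285.5 -18. ] shift [0.2891 0.0112 0.4639] turn 0.4999
```

Call:
jog_arm(steps=[[0.85,[0.1,0,0.05],-0.06],[0.85,[0.2,0.01,0.1],-0.12],[0.85,[0.289,0.01,0.15],-0.18],[0.85,[0.289,0.011,0.2],-0.24],[0.85,[0.289,0.011,0.25],-0.3],[0.85,[0.289,0.011,0.25],-0.36],[0.85,[0.289,0.011,0.25],-0.42],[0.85,[0.289,0.011,0.25],-0.5],[0.85,[0.289,0.011,0.25],-0.5],[0.85,[0.289,0.011,0.25],-0.5],[0.85,[0.289,0.011,0.36],-0.5],[0.85,[0.289,0.011,0.43],-0.5],[0.85,[0.289,0.011,0.464],-0.5],[0.85,[0.289,0.011,0.464],-0.5],[0.3,[0.289,0.011,0.464],-0.5],[0.3,[0.289,0.011,0.464],-0.5],[0.3,[0.289,0.011,0.464],-0.5],[0.3,[0.289,0.011,0.464],-0.5]], squeeze=12)

```text
clock: 22.58
eef_pos: [417.5, 287.1, -16.4]
orientation: [-0.04, 0.999, 0.0, 0.001]
wrist_force: [-0.1, -1.4, 6.5]
width: 53.8
grasp_force: 12.0
```

```bash
python3 - <<'E'
from h import *
c=(-203,0)
for n,y in(("L",82),("M",-3),("R",-88)):
    t=cab(-208,y,0); go(n,(*t[:2],110),Q[2]+np.pi/2); go(n,(*t[:2],38),Q[2]+np.pi/2)
E
```

```text
L [561.8 104.1  77. ] shift [-0.3234 -0.4848 -0.2334] turn -0.0002
L [561.8 104.1   5. ] shift [-0.3232 -0.4849 -0.0534] turn -0.0002
M [568.7  19.3  77. ] shift [-0.3235 -0.6973 -0.2335] turn -0.0002
M [568.7  19.3   5. ] shift [-0.3233 -0.6974 -0.0535] turn -0.0002
R [575.5 -65.4  77. ] shift [-0.3236 -0.9098 -0.2337] turn -0.0002
R [575.5 -65.4   5. ] shift [-0.3234 -0.9099 -0.0537] turn -0.0002
```

Call:
jog_arm(steps=[[0.3,[0,0,-0.1],0],[0.3,[0,0,-0.22],0],[0.3,[-0.05,-0.07,-0.28],0],[0.3,[-0.14,-0.2,-0.28],0],[0.3,[-0.23,-0.34,-0.28],0],[0.3,[-0.323,-0.485,-0.28],0],[0.3,[-0.323,-0.485,-0.28],0],[0.3,[-0.323,-0.485,-0.28],0],[0.3,[-0.323,-0.485,-0.2],0],[0.3,[-0.323,-0.485,-0.12],0],[0.3,[-0.323,-0.485,-0.08],0],[0.3,[-0.323,-0.485,-0.057],0],[0.3,[-0.323,-0.485,-0.057],0]])

```text
clock: 24.2
eef_pos: [561.2, 104.3, 5.7]
orientation: [-0.04, 0.999, 0.0, 0.0]
wrist_force: [-0.2, 0.4, -0.2]
width: 53.9
grasp_force: 12.0
```

Call:
jog_arm(steps=[[0.7,[0,0,0],0],[0.7,[0,0,0],0],[0.7,[0,0,0],0],[0.7,[0,0,-0.1],0],[0.85,[0,0,-0.22],0],[0.85,[0,0.2,-0.28],0],[0.85,[0,0.35,-0.28],0],[0.85,[0,0.35,-0.28],0]])

```text
clock: 25.2
eef_pos: [550.0, 246.2, 118.4]
orientation: [-0.041, 0.999, 0.001, 0.001]
wrist_force: [0.4, -0.4, -0.8]
width: 78.1
grasp_force: 0.0
```

```bash
python3 - <<'E'
from h import *
cups([(445,-324),(551,348)]); cups([cab(-208,82,0)[:2].round()],22)
go("c",(551,347.5,100),Q[2]+np.pi/2);go("c",(551,347.5,15),Q[2]+np.pi/2)
E
```

```text
cup (445, -324) [ 444.4 -326.2] 2 [-0.2  0.1  0.3 -0.5  0.7  1.  -0.4 -3. ]
cup (551, 348) [555.2 349.9] 1 [ 1.   0.8 -1.  -0.7]
cup [562. 104.] [561.6 106.1] 2 [ 0.2 -3.5  1.9 -0.   0.3 -0.9  2.   0.3]
c [551.  347.5  67. ] shift [-0.023   0.2633  0.1257] turn -0.0007
c [551.  347.5 -18. ] shift [-0.0232  0.2634  0.3382] turn -0.0007
```

Call:
jog_arm(steps=[[0.85,[-0.028,0.15,0],0],[0.85,[-0.028,0.267,0.06],0],[0.85,[-0.028,0.267,0.13],0],[0.85,[-0.028,0.267,0.22],0],[0.85,[-0.028,0.267,0.3],0],[0.85,[-0.028,0.267,0.336],0],[0.85,[-0.028,0.267,0.336],0],[0.3,[-0.028,0.267,0.336],0],[0.3,[-0.028,0.267,0.336],0],[0.3,[-0.028,0.267,0.336],0],[0.3,[-0.028,0.267,0.336],0]])

```text
clock: 26.98
eef_pos: [553.3, 350.9, -15.8]
orientation: [-0.04, 0.999, 0.0, 0.001]
wrist_force: [-1.0, -0.7, 5.9]
width: 53.2
grasp_force: 12.0
```

```bash
python3 - <<'E'
from h import *
for n,y in(("M",-3),("R",-88)):
    t=cab(-208,y,0); go(n,(*t[:2],38),Q[2]+np.pi/2)
E
```

```text
M [568.7  19.3   5. ] shift [ 0.028  -0.8294 -0.0524] turn -0.0001
R [575.5 -65.4   5. ] shift [ 0.0279 -1.0419 -0.0525] turn -0.0001
```

Call:
jog_arm(steps=[[0.3,[0,0,-0.1],0],[0.3,[0,0,-0.22],0],[0.3,[0,-0.1,-0.28],0],[0.3,[0.01,-0.25,-0.28],0],[0.3,[0.02,-0.4,-0.28],0],[0.3,[0.028,-0.55,-0.28],0],[0.3,[0.028,-0.7,-0.28],0],[0.3,[0.028,-0.8,-0.28],0],[0.3,[0.028,-0.829,-0.28],0],[0.3,[0.028,-0.829,-0.28],0],[0.3,[0.028,-0.829,-0.2],0],[0.3,[0.028,-0.829,-0.12],0],[0.3,[0.028,-0.829,-0.08],0],[0.3,[0.028,-0.829,-0.057],0],[0.3,[0.028,-0.829,-0.057],0],[0.68,[0.028,-0.829,-0.057],0],[0.68,[0.028,-0.829,-0.057],0],[0.68,[0.028,-0.829,-0.057],0],[0.68,[0.028,-0.829,-0.16],0],[0.68,[0.028,-0.829,-0.28],0]])

```text
clock: 29.48
eef_pos: [567.2, 19.0, 95.6]
orientation: [-0.04, 0.999, 0.0, -0.001]
wrist_force: [0.9, -0.2, 0.9]
width: 62.5
grasp_force: 0.0
```

```bash
python3 - <<'E'
from h import *
go("c",(444.5,-325,110),Q[2]+np.pi/2);go("c",(444.5,-325,15),Q[2]+np.pi/2)
E
```

```text
c [ 444.5 -325.    77. ] shift [ 0.3741 -0.833   0.0471] turn -0.0003
c [ 444.5 -325.   -18. ] shift [ 0.3736 -0.833   0.2846] turn -0.0003
```

Call:
jog_arm(steps=[[0.68,[0.05,-0.1,-0.02],0],[0.8,[0.11,-0.25,-0.02],0],[0.8,[0.17,-0.38,-0.02],0],[0.8,[0.22,-0.5,-0.02],0],[0.8,[0.22,-0.5,-0.02],0],[0.8,[0.22,-0.5,-0.02],0]])

```text
clock: 30.22
eef_pos: [496.2, -187.1, 103.3]
orientation: [-0.039, 0.999, 0.0, 0.0]
wrist_force: [-0.3, 0.2, -0.4]
width: 73.3
grasp_force: 0.0
```

```bash
python3 - <<'E'
from h import *
cups([(444,-325)]); cups([cab(-208,82,0)[:2].round(),cab(-208,-3,0)[:2].round()],22)
go("c",(444.5,-325,110),Q[2]+np.pi/2);go("c",(444.5,-325,15),Q[2]+np.pi/2)
E
```

```text
cup (444, -325) [ 443.3 -320.5] 2 [ -1.4  -1.8   1.3  -1.2  -1.  -12.6   8.6  -0.2]
cup [562. 104.] [562.7 103.9] 2 [ 0.6 -3.6  1.1  0.9  2.8  0.7  0.3 -0.5]
cup [569.  19.] [564.7  18.4] 2 [-0.6 -3.1 -4.7  0.9 -0.9 -0.6 -1.1 -0. ]
c [ 444.5 -325.    77. ] shift [ 0.1573 -0.3343  0.0654] turn 0.0001
c [ 444.5 -325.   -18. ] shift [ 0.1573 -0.3343  0.3029] turn 0.0001
```

Call:
jog_arm(steps=[[0.85,[0.06,-0.14,0],0],[0.85,[0.12,-0.28,0],0],[0.85,[0.157,-0.334,0.03],0],[0.85,[0.157,-0.334,0.08],0],[0.85,[0.157,-0.334,0.18],0],[0.85,[0.157,-0.334,0.26],0],[0.85,[0.157,-0.334,0.3],0],[0.85,[0.157,-0.334,0.3],0],[0.3,[0.157,-0.334,0.3],0],[0.3,[0.157,-0.334,0.3],0],[0.3,[0.157,-0.334,0.3],0],[0.3,[0.157,-0.334,0.3],0]])

```text
clock: 32.12
eef_pos: [444.9, -325.9, -15.9]
orientation: [-0.04, 0.999, -0.001, 0.001]
wrist_force: [-0.4, 0.3, 7.3]
width: 52.8
grasp_force: 12.0
```

```bash
python3 - <<'E'
from h import *
t=cab(-208,-88,0); go("R",(*t[:2],38),Q[2]+np.pi/2)
E
```

```text
R [575.5 -65.4   5. ] shift [-0.3775  0.6231 -0.0524] turn -0.0002
```

Call:
jog_arm(steps=[[0.3,[0,0,-0.1],0],[0.3,[0,0,-0.22],0],[0.3,[-0.05,0.08,-0.28],0],[0.3,[-0.12,0.19,-0.28],0],[0.3,[-0.19,0.31,-0.28],0],[0.3,[-0.26,0.43,-0.28],0],[0.3,[-0.33,0.54,-0.28],0],[0.3,[-0.377,0.623,-0.28],0],[0.3,[-0.377,0.623,-0.28],0],[0.3,[-0.377,0.623,-0.28],0],[0.3,[-0.377,0.623,-0.2],0],[0.3,[-0.377,0.623,-0.12],0],[0.3,[-0.377,0.623,-0.08],0],[0.3,[-0.377,0.623,-0.057],0],[0.3,[-0.377,0.623,-0.057],0],[0.68,[-0.377,0.623,-0.057],0],[0.68,[-0.377,0.623,-0.057],0],[0.68,[-0.377,0.623,-0.057],0],[0.68,[-0.377,0.623,-0.16],0],[0.68,[-0.377,0.623,-0.28],0]])

```text
clock: 34.62
eef_pos: [573.9, -64.8, 95.6]
orientation: [-0.04, 0.999, 0.0, -0.001]
wrist_force: [1.1, 0.2, -0.3]
width: 62.5
grasp_force: 0.0
```

```bash
python3 - <<'E'
from h import *
h=cab(-340,0,0)
go("h",(*h[:2],150),Q[2]); go("h",(*h[:2],41),Q[2])
E
```

```text
h [436.8  11.7 117. ] shift [ 0.3263  0.2181 -0.0529] turn 0.4998
h [436.8  11.7   8. ] shift [0.3258 0.218  0.2196] turn 0.4998
```

Call:
jog_arm(steps=[[0.4,[0,0,-0.05],0],[0.4,[0.1,0.06,-0.1],0.06],[0.4,[0.22,0.14,-0.1],0.12],[0.4,[0.326,0.218,-0.1],0.18],[0.4,[0.326,0.218,-0.1],0.24],[0.4,[0.326,0.218,-0.1],0.3],[0.4,[0.326,0.218,-0.08],0.36],[0.4,[0.326,0.218,-0.06],0.42],[0.4,[0.326,0.218,-0.05],0.5],[0.4,[0.326,0.218,-0.05],0.5],[0.4,[0.326,0.218,-0.05],0.5]])

```text
clock: 36.0
eef_pos: [437.8, 11.6, 115.3]
orientation: [0.678, 0.735, 0.0, 0.0]
wrist_force: [0.2, -0.5, 0.0]
width: 36.9
grasp_force: 0.0
```

```bash
python3 - <<'E'
from h import *
P=cups([cab(-208,y,0)[:2].round() for y in (82,-3,-88)],22)
cv2.imwrite("pics/s3.png",cv2.resize(P[0]["pixels"][190:340,210:410],None,fx=3.6,fy=3.6,interpolation=cv2.INTER_CUBIC))
h=cab(-340,0,0); go("h",(*h[:2],41),Q[2])
E
```

```text
cup [562. 104.] [561.9 101.9] 2 [-0.7 -3.1  0.7  2.5  1.4  0.3 -1.5 -0.3]
cup [569.  19.] [565.   16.1] 2 [ 1.2 -3.1 -3.5 -0.3  1.  -1.  -0.8 -0.3]
cup [575. -65.] [574.6 -63.3] 2 [-0.6  0.4 -2.4  2.9 -1.2  0.6 -2.   0.2]
h [436.8  11.7   8. ] shift [ 0.0006 -0.0024  0.2683] turn 0.0002
```

View pics/s3.png

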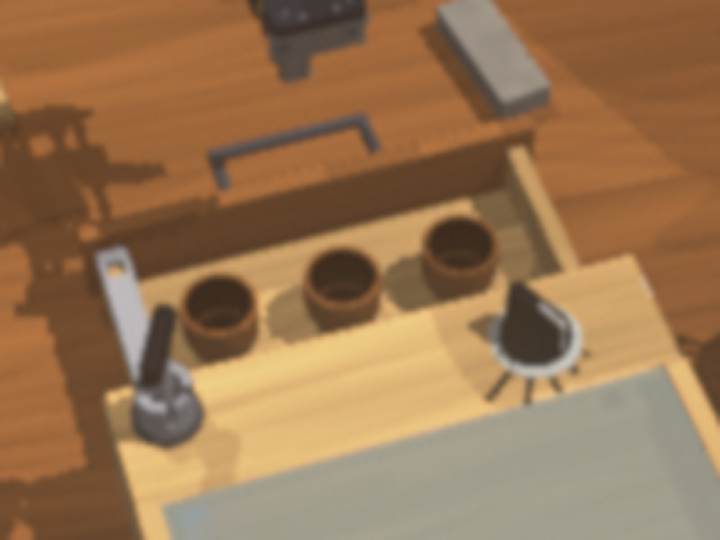

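All three cups stand upright in the drawer, at crop (220,315), (343,288) and (460,255). Grip the handle.

Call:
jog_arm(steps=[[0.4,[0,-0.002,0.1],0],[0.4,[0,-0.002,0.2],0],[0.4,[0,-0.002,0.25],0],[0.4,[0,-0.002,0.268],0],[0.4,[0,-0.002,0.268],0],[0,[0,-0.002,0.268],0],[0,[0,-0.002,0.268],0],[0,[0,-0.002,0.268],0],[0,[0,-0.002,0.268],0]], squeeze=30)

```text
clock: 37.33
eef_pos: [437.6, 11.5, 8.5]
orientation: [0.678, 0.735, 0.0, 0.0]
wrist_force: [-0.4, -0.6, 6.2]
width: 9.0
grasp_force: 30.0
```

Call:
jog_arm(steps=[[0,[0,0.015,0],0],[0,[0,0.04,0],0],[0,[0,0.075,0],0],[0,[0,0.11,0],0],[0,[0,0.145,0],0],[0,[0,0.18,0],0],[0,[0,0.215,0],0],[0,[0,0.25,0],0],[0,[0,0.285,0],0],[0,[0,0.32,0],0],[0,[0,0.345,0],0],[0,[0,0.36,0],0],[0,[0,0.37,0],0],[0,[0,0.375,0],0],[0,[0,0.375,0],0]])

```text
clock: 39.2
eef_pos: [586.9, 23.6, 8.5]
orientation: [0.678, 0.735, 0.0, 0.0]
wrist_force: [-1.2, 0.2, 5.3]
width: 8.8
grasp_force: 30.0
```

Push gently against the home stop.

Call:
jog_arm(steps=[[0,[0,0.002,0],0],[0,[0,0.004,0],0],[0,[0,0.004,0],0]])

```text
clock: 39.58
eef_pos: [587.0, 23.6, 8.5]
orientation: [0.678, 0.735, -0.001, -0.001]
wrist_force: [-5.6, 0.4, 11.1]
width: 9.2
grasp_force: 30.0
```

Call:
jog_arm(steps=[[0.4,[0,0,0],0],[0.4,[0,0,0],0],[0.4,[0,0,-0.1],0],[0.6,[0,0,-0.25],0],[0.6,[0,0,-0.4],0],[0.6,[0,0,-0.5],0],[0.6,[0,0,-0.5],0]])

```text
clock: 40.45
eef_pos: [590.3, 23.6, 211.5]
orientation: [0.678, 0.735, 0.002, 0.002]
wrist_force: [0.1, 0.7, -0.2]
width: 54.8
grasp_force: 0.0
```

```bash
python3 - <<'E'
from h import *
go("tee",(676.8,-114.3,126.6+33),Q[2]+1.11)
E
```

```text
tee [ 676.8 -114.3  126.6] shift [-0.3609  0.1867  0.2136] turn -0.3535
```

Call:
jog_arm(steps=[[0.6,[-0.1,0.05,0],-0.06],[0.6,[-0.2,0.1,0],-0.12],[0.6,[-0.3,0.15,0],-0.18],[0.6,[-0.361,0.187,0],-0.24],[0.6,[-0.361,0.187,0],-0.3],[0.6,[-0.361,0.187,0.02],-0.3535],[0.6,[-0.361,0.187,0.04],-0.3535],[0.6,[-0.361,0.187,0.12],-0.3535],[0.6,[-0.361,0.187,0.18],-0.3535],[0.6,[-0.361,0.187,0.213],-0.3535],[0.6,[-0.361,0.187,0.213],-0.3535],[0,[-0.361,0.187,0.213],-0.3535],[0,[-0.361,0.187,0.213],-0.3535],[0,[-0.361,0.187,0.213],-0.3535],[0,[-0.361,0.187,0.213],-0.3535],[0,[-0.361,0.187,0.213],-0.3535]], squeeze=45)

```text
clock: 42.45
eef_pos: [674.5, -114.3, 123.1]
orientation: [0.189, 0.982, 0.0, 0.0]
wrist_force: [0.3, 0.5, 0.7]
width: 13.3
grasp_force: 45.0
```

Call:
jog_arm(steps=[[0.4,[0,0,0],0],[0.4,[-0.007,0.002,0],0],[0.4,[-0.007,0.002,0],0],[0,[-0.007,0.002,0],0],[0,[-0.007,0.002,0],0],[0,[-0.007,0.002,0],0],[0,[-0.007,0.002,0],0]])

```text
clock: 43.32
eef_pos: [676.8, -115.0, 122.8]
orientation: [0.189, 0.982, -0.0, -0.0]
wrist_force: [-0.8, -2.0, -0.2]
width: 13.4
grasp_force: 45.0
```

Call:
jog_arm(steps=[[0,[0,0,-0.005],0],[0,[0,0,-0.01],0],[0,[0,0,-0.016],0],[0,[0,0,-0.016],0]])

```text
clock: 43.82
eef_pos: [676.7, -114.8, 128.9]
orientation: [0.189, 0.982, -0.0, -0.0]
wrist_force: [1.8, -3.7, -10.2]
width: 13.6
grasp_force: 45.0
```

Call:
jog_arm(steps=[[0,[0,0,0],0.06],[0,[-0.001,0,0],0.12],[0,[-0.001,0,0],0.18],[0,[-0.002,0,0],0.24],[0,[-0.002,0,0],0.3],[0,[-0.002,0,0],0.352],[0,[-0.002,0,0],0.352],[0,[-0.002,0,0],0.352]])

```text
clock: 44.82
eef_pos: [678.1, -114.2, 129.1]
orientation: [0.675, 0.738, 0.001, -0.0]
wrist_force: [3.9, 3.4, -11.2]
width: 13.8
grasp_force: 45.0
```

```bash
python3 - <<'E'
from h import *
s=observe(); y=Ro.from_quat(s["orientation"]).as_matrix()[:,1]; print(np.arctan2(y[1],y[0])-Q[2],s["wrist_torque"],s["eef_pos"])
E
```

```text
0.007750730570543624 [ 0.48860202 -0.74790144  0.03675287] [ 678.14711805 -114.21150385  129.1358248 ]
```

Call:
jog_arm(steps=[[0,[0,0,0.015],0.002],[0,[0,0,0.03],0.002],[0,[0,0,0.042],0.002],[0,[0,0,0.047],0.002],[0,[0,0,0.047],0.002]])

```text
clock: 45.45
eef_pos: [678.3, -114.3, 110.6]
orientation: [0.678, 0.735, 0.001, 0.0]
wrist_force: [2.6, 5.2, -6.5]
width: 13.7
grasp_force: 45.0
```

Call:
jog_arm(steps=[[0.5,[0,0,0],0],[0.5,[0,0,0],0],[0.5,[0,0,0],0],[0.5,[0,0,-0.1],0],[0.5,[0,0,-0.2],0],[0.5,[0,0,-0.2],0]])

```text
clock: 46.2
eef_pos: [680.0, -115.6, 194.5]
orientation: [0.679, 0.734, 0.002, 0.003]
wrist_force: [1.1, 0.0, 0.1]
width: 45.8
grasp_force: 0.0
```

```bash
python3 - <<'E'
from h import *
p=read_camera("scene"); d=max(silhouettes("tee_grip",p),key=lambda d:d["p"]); print(d["bbox"],proj(p,cab(-110,-145,167)),proj(p,cab(-110,-145,176)))
go("dial",(*cab(-95,95,0)[:2],114),Q[2]+.45-np.pi/2)
E
```

```text
[239.2, 257.4, 437.5, 427.7] [253.35652208 288.18761523] [253.026059   285.81200387]
dial [673.4 126.1  81. ] shift [0.6022 0.0363 0.2737] turn 0.3561
```

Call:
jog_arm(steps=[[0.5,[0.13,0.01,0],0.06],[0.5,[0.28,0.02,0],0.12],[0.5,[0.42,0.03,0],0.18],[0.5,[0.54,0.035,0],0.24],[0.5,[0.602,0.038,0.03],0.3],[0.5,[0.602,0.038,0.06],0.356],[0.5,[0.602,0.038,0.1],0.356],[0.5,[0.602,0.038,0.1],0.356],[0.5,[0.602,0.038,0.18],0.356],[0.5,[0.602,0.038,0.24],0.356],[0.5,[0.602,0.038,0.272],0.356],[0.5,[0.602,0.038,0.272],0.356],[0,[0.602,0.038,0.272],0.356],[0,[0.602,0.038,0.272],0.356],[0,[0.602,0.038,0.272],0.356],[0,[0.602,0.038,0.272],0.356]], squeeze=20)

```text
clock: 48.3
eef_pos: [675.2, 125.3, 82.3]
orientation: [0.965, 0.262, 0.001, 0.001]
wrist_force: [2.8, -6.0, 0.9]
width: 12.9
grasp_force: 20.0
```

```bash
python3 - <<'E'
from h import *
s=observe(); y=Ro.from_quat(s["orientation"]).as_matrix()[:,1]; print(.9-(np.arctan2(y[1],y[0])-Q[2]+np.pi/2),s["wrist_torque"])
E
```

```text
0.44927580412487667 [-0.99049348 -0.35517362 -0.08183014]
```

Call:
jog_arm(steps=[[0,[0,0,0],0.055],[0,[0,0,0],0.11],[0,[0,0,0],0.165],[0,[0,0,0],0.22],[0,[0,0,0],0.26],[0,[0,0,0],0.287],[0,[0,0,0],0.287],[0,[0,0,0],0.287],[0.5,[0,0,0],0.287],[0.5,[0,0,0],0.287],[0.5,[0,0,0],0.287],[0.5,[0,0,-0.1],0.287],[0.5,[0,0,-0.25],0.287],[0.5,[0,0,-0.35],0.287],[0.5,[0,0,-0.35],0.287]])

```text
clock: 50.18
eef_pos: [676.3, 126.9, 225.8]
orientation: [0.983, -0.184, 0.003, -0.001]
wrist_force: [-0.3, -0.3, -0.3]
width: 45.8
grasp_force: 0.0
```

```bash
python3 - <<'E'
from h import *
print(rows((380,60,300)))
E
```

```text
[-0.6287  0.4236 -0.1906]
```

Move clear of both views and check everything.

Call:
jog_arm(steps=[[0.5,[-0.1,0.07,-0.05],0],[0.5,[-0.25,0.17,-0.15],0],[0.5,[-0.4,0.27,-0.19],0],[0.5,[-0.6,0.4,-0.19],0],[0.5,[-0.63,0.42,-0.19],0],[0.5,[-0.63,0.42,-0.19],0],[0.5,[-0.63,0.42,-0.19],0]])

```text
clock: 51.05
eef_pos: [378.3, 61.1, 297.4]
orientation: [0.983, -0.184, 0.0, -0.0]
wrist_force: [0.9, 0.4, -0.9]
width: 45.7
grasp_force: 0.0
```

```bash
python3 - <<'E'
from h import *
a=read_camera("scene")["pixels"][230:430,220:440]; b=read_camera("top")["pixels"][75:240,240:415]
a=cv2.resize(a,(400,364),interpolation=cv2.INTER_CUBIC); b=cv2.resize(b,(386,364),interpolation=cv2.INTER_CUBIC)
cv2.imwrite("pics/f.png",np.hstack([a,b]))
E
```

```text
(no output)
```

View pics/f.png

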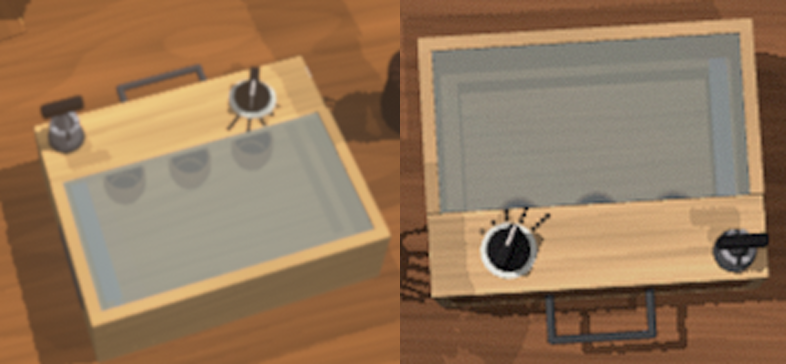

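The drawer is home and the three cups show upright under the clear top, at left crop (125,185), (190,165) and (252,150). The tee is back at its starting position and height (scene pixel 254,288, as at the start). The pointer lies on the three-dot mark.

```bash
python3 -c "from cell import close_job; print(close_job())"
```

```text
the job is handed in; nothing more can be done
None
```

The job is handed in: all three cups present stand upright in the drawer, which is home and locked, and the selector is on three dots, checked in the final pictures at about 51 s.

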